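Set the process timer four clicks on and start it

ROBOT

A 6-joint arm with a two-finger parallel gripper is mounted at the origin on the work surface. World frame = base frame: x ahead of the robot, y to its left, z up, the work surface at z = 0. Lengths are in m, angles in rad, forces in N, time in s.
With the tool pointing down it reaches from about 0.425 to 0.95 m from the base axis. Payload 3.5 kg.
Tool frame: the origin (TCP) lies midway between the tips of the shut fingers; the grasp point (between the pads) lies 19 mm behind it; z points along the fingers, x is the direction in which the jaws open and shut, and the axes are right-handed (so a half turn about z gives the same grasp; the last joint's range is limited). The gripper opens to 85 mm and grips with 20 to 120 N. Pads are 22 mm wide; open, the fingers measure 114 mm over their backs; the gripper's body (76 mm by 85 mm) begins 54 mm behind the grasp point. The pads swing forward as they close: fully open they stand 13 mm farther back than shut.
Start: joints at [0.96, 0.286, 1.577, -0, 1.279, -0.15], TCP at [0.3, 0.605, 0.231] pointing down, gripper open.
Joint ranges: [-2.77, 2.77], [-0.9, 2.22], [0.21, 2.48], [-1.53, 4.67], [0.24, 2.81], [-2.84, 2.84]. Speed limits (rad/s): [2.79, 2.79, 3.14, 3.14, 3.14, 3.14].

INTERFACE

Orientations are given as a rotation vector (axis times angle).
In Python, from bench import bot, hand, cams, get_time, get_joint_pos, get_dq, get_tau, get_tcp_pos, get_tcp_rot, get_contact_force, get_wrist_torque, get_grip_width gives the robot as it stands. Calls block until the motion is done:
- bot.movep(position, orientation): joint-space move of the TCP to a pose.
- bot.move_linear(position, vel=0.15, orientation=None, guard=None): straight line of the TCP; orientation=None keeps the orientation; vel is the mean speed in m/s. With guard (N) it stops when the force on the tool has changed by that much, and returns True; else False.
- bot.movej(angles): joint-space move.
- hand.ungrasp() and hand.grab(effort=None): open the fingers fully, or close them until they stop; effort is the grip in N (None keeps the last).
- bot.wait(seconds).
- bot.ik(position, orientation): joint angles nearest the present ones, or None.
- cams.capture(name): name is "scene" or "top"; returns the picture (420x560x3 uint8, red, green, blue); there is no depth.
- cams.calibration(name): a dict with "intrinsics" (3x3 intrinsics, pixels), "position" and "orientation" of the camera in the world. Camera axes: x right, y down, z forward; pixel columns grow to the right and rows downward; lengths in m; the calibration is good to about 2 mm. A picture is of the moment at which its call begins. calibration takes no time and is no camera call.
A pose or a line that the arm cannot do raises bot.PlanningError and nothing moves.
- bot.sign_off(): hands the job in, once; it reports no verdict.
Readings, each from a call of its own:
- get_time(): time.
- get_joint_pos(): joint angles.
- get_dq(): joint speeds.
- get_tau(): joint torques, N m.
- get_tcp_pos(): TCP position.
- get_tcp_rot(): TCP orientation.
- get_contact_force(): force on the tool from outside, world axes, zero at the start.
- get_wrist_torque(): the same for the moment, N m.
- get_grip_width(): opening from 0.0 (shut) to 1.0 (fully open).
Only numpy, scipy, OpenCV 4.12 (cv2) and the standard library are available. Lean on these libraries where they do the work, as an engineer would, in place of code of your own. Each camera call takes 0.05 s, during which the arm holds its last target.

TASK

Use a closed fingertip in the notch of the timer's dial to turn the dial clockwise (seen from above) exactly four clicks on from where it stands, without ever running past the fourth click; then press the start button fully down with a fingertip and let it go. Push only: nothing is to be gripped or lifted, and the flask, the beaker and the small bottle must be left where they stand.

Things in the scene. Friction and masses are not known exactly. Their poses are not given: they have to be found in the camera images.
- timer: Process timer: a flat grey case fixed to the worktop, 180 mm (its x) by 310 mm (its y) by 60 mm high; origin at the centre of its underside, z up. On its top lie a large black dial (axis at x = 0, y = +65 mm) and a round black push button (x = 0, y = -105 mm). Ten short black ticks on the face round the dial mark its stops.
- dial_center (a point): Centre of the dial's top face, 85 mm above the worktop. The dial is a flat black faceted wheel of 69 mm radius, 22 mm thick (from 63 to 85 mm above the worktop), turning about the vertical axis through this point. It is too wide to grasp. It has one notch in its rim, open at the outside and at the top, which is where the fingertip goes.
- dial_notch (a point): Point in the middle of the notch, 55 mm out from the dial's axis and half-way up the dial's thickness (74 mm above the worktop); it turns with the dial, and its x axis points radially outwards. The notch is 46 mm wide between two flat side walls that run parallel to this radial line (they reach from 30 to 61 mm out; the rim beyond the walls reaches 69 mm); its bottom is the round hub of 36 mm radius. The notch goes through to the case's top, 60 mm above the worktop.
- dial (a joint): Angle of the dial in rad, growing as it turns clockwise seen from above. It rests in click stops 20 degrees (0.349 rad) apart, at 0, 0.349, 0.698 ... up to 9 x 0.349, with end stops just beyond; it starts in one of the first four. Leaving a stop takes about 3 to 5 N of push in the notch; once past half-way (10 degrees) the dial snaps by itself into the next stop, ahead of the finger, and stays there.
- start (a joint): Travel of the start button in m: 0 up, 0.006 fully down. A spring returns it; fully down takes about 5 N.
- start_top (a point): Centre of the top of the round start button (36 mm in diameter), at its height when not pressed; pressed straight down.
- flask: Clear glass conical flask, 72 mm wide at the foot, 104 mm high, loose; origin at the centre of its underside. To be left alone.
- beaker: Clear glass beaker, 68 mm wide, 85 mm high, loose; origin at the centre of its underside. To be left alone.
- vial: Small white bottle, 48 mm wide, 95 mm high, loose; origin at the centre of its underside. To be left alone.

How it is judged:
On the way, in this order (a step that is already met when the one before it is completed fails the run):
1. the fingertips push the dial on past its first click (contact force between the fingers and timer above 0.3 N and distance of dial_notch from where it was at the start of the episode above 0.0115 m).
2. the dial rests four clicks clockwise of its start (distance of dial_notch from where it was at the start of the episode between 0.06543 and 0.07572 m and value of joint dial above 1.18682 rad and velocity of joint dial between -0.1 and 0.1 rad/s), for 0.2 s.
3. the start button is pressed down by the fingertips, the dial still four clicks on (value of joint start above 0.0048 m and contact force between the fingers and timer above 1 N and distance of dial_notch from where it was at the start of the episode between 0.06543 and 0.07572 m and value of joint dial above 1.18682 rad), for 0.05 s.
At the end, for the whole second after the job is handed in: The dial rests four clicks (80 degrees, within 7 degrees) clockwise of where it started, the start button has been pressed to at least 4.8 mm after that and is up again, and flask, beaker and bottle stand upright within 20 mm of where they stood (distance of dial_notch from where it was at the start of the episode between 0.06543 and 0.07572 m and value of joint dial above 1.18682 rad and value of joint start below 0.001 m and velocity of joint dial between -0.05 and 0.05 rad/s and distance of each of flask, beaker, vial from where it was at the start of the episode below 0.02 m and angle between each of flask, beaker, vial's own z axis and vertical below 0.15 rad and linear speed of each of flask, beaker, vial below 0.02 m/s); the robot touches nothing.
It fails at once if the dial runs past the fourth click (more than 4.6 clicks on) (distance of dial_notch from where it was at the start of the episode above 0.07913 m).
It fails at once if the start button is pressed before the dial has been set (value of joint start above 0.0048 m and distance of dial_notch from where it was at the start of the episode below 0.06309 m).
It fails at once if the flask is moved, lifted or tipped (distance of flask from where it was at the start of the episode above 0.02 m or angle between flask's own z axis and vertical above 0.3 rad).
It fails at once if the beaker is moved, lifted or tipped (distance of beaker from where it was at the start of the episode above 0.02 m or angle between beaker's own z axis and vertical above 0.3 rad).
It fails at once if the small bottle is moved, lifted or tipped (distance of vial from where it was at the start of the episode above 0.02 m or angle between vial's own z axis and vertical above 0.3 rad).
It also fails if it takes over 61 s, if anything falls off the work surface, if the arm or the gripper's body presses on something with over 40 N, if the wrist force passes 120 N, or if a joint passes its speed limit or range.

## Working session

There is one attempt and no reset: what is moved stays moved. The work goes in short steps, each a Python script; the robot and the scene stay as the last script left them, time stands still between calls to the robot, and variables do not carry over. Pictures are saved under pics/ and viewed, and the job is handed in when it is done.

```bash
ls; mkdir -p pics
python3 - <<'E'
from bench import *
import cv2
for n in ("scene","top"):
    im=cams.capture(n); cv2.imwrite(f"pics/{n}0.png",im[:,:,::-1])
    c=cams.calibration(n); print(n,c)
print(get_time(),get_tcp_pos(),get_tcp_rot(),get_contact_force())
E
```

```text
pics
scene {'intrinsics': array([[404.19706409,   0.        , 275.36954894],
       [  0.        , 404.19706409, 206.44334588],
       [  0.        ,   0.        ,   1.        ]]), 'position': array([ 1.01358095, -0.08986644,  0.62787741]), 'orientation': array([-1.95628954, -1.53255925,  0.57259536])}
top {'intrinsics': array([[485.68039572,   0.        , 279.15976828],
       [  0.        , 485.68039572, 207.22122563],
       [  0.        ,   0.        ,   1.        ]]), 'position': array([0.41150892, 0.03804248, 0.90943113]), 'orientation': array([-2.1661362 ,  2.14114398, -0.19156839])}
0.1 [0.2997526  0.60410518 0.23006429] [ 2.66932946  1.65499061 -0.00317584] [-0.30193932 -0.73460826 -0.01531849]
```

View pics/scene0.png

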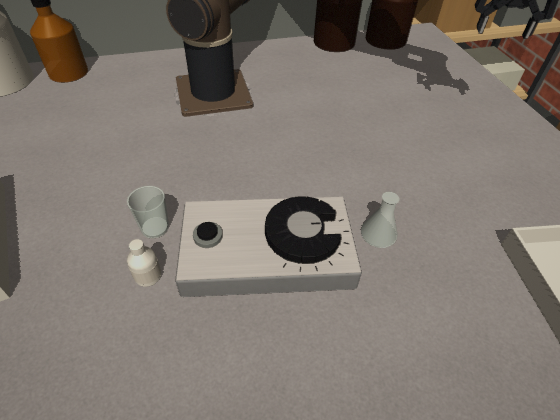

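View pics/top0.png

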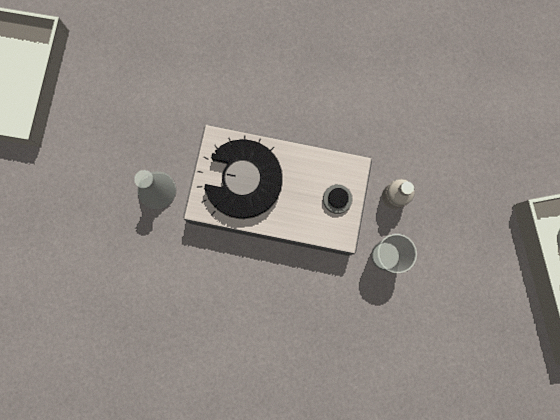

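The top view has image-up ≈ +x and image-left ≈ +y. The notch opens left at about (213,172), the dial centre is near (242,178), and the button is near (338,198). The flask, at about (150,190), is close beside the notch. The bottle is at (400,193) and the beaker at (393,255). Next I'll measure these.

```bash
cat > h.py <<'E'
from bench import *
import cv2, numpy as np
from scipy.spatial.transform import Rotation as R
def ray(n,uv,z):
    c=cams.calibration(n);K=c["intrinsics"];uv=np.atleast_2d(uv).astype(float)
    d=np.c_[uv,np.ones(len(uv))]@np.linalg.inv(K).T@R.from_rotvec(c["orientation"]).as_matrix().T
    p=c["position"];return p+d*((z-p[2])/d[:,2])[:,None]
def proj(n,P):
    c=cams.calibration(n);K=c["intrinsics"]
    q=(np.atleast_2d(P)-c["position"])@R.from_rotvec(c["orientation"]).as_matrix()@K.T
    return q[:,:2]/q[:,2:]
E
python3 - <<'E'
from h import *
im=cv2.imread("pics/top0.png");g=im.max(2)
m=(g<45).astype(np.uint8)
n,l,s,ce=cv2.connectedComponentsWithStats(m)
for i in range(1,n):
    if s[i][4]>15 and 180<ce[i][0]<375 and 110<ce[i][1]<260: print(i,s[i],ce[i])
cv2.imwrite("pics/crop.png",cv2.resize(im[110:265,120:420],None,fx=2.6,fy=2.6,interpolation=cv2.INTER_NEAREST))
im2=cv2.imread("pics/scene0.png");cv2.imwrite("pics/crop2.png",cv2.resize(im2[180:300,120:410],None,fx=2.7,fy=2.7,interpolation=cv2.INTER_NEAREST))
E
```

```text
1 [ 205  140   77   79 3032] [245.98647757 180.40699208]
4 [328 188  20  21 305] [337.71147541 197.92131148]
10 [204 225  19   5  24] [213.66666667 226.58333333]
12 [230 230  12   3  18] [236.16666667 230.94444444]
13 [243 232  23   6  34] [253.91176471 234.47058824]
```

View pics/crop.png

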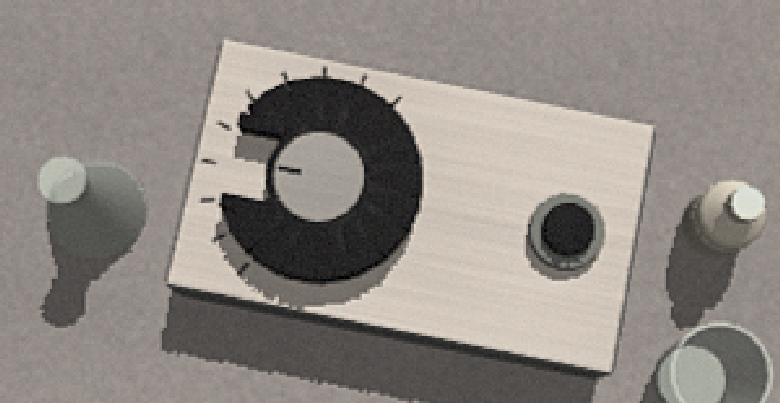

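View pics/crop2.png

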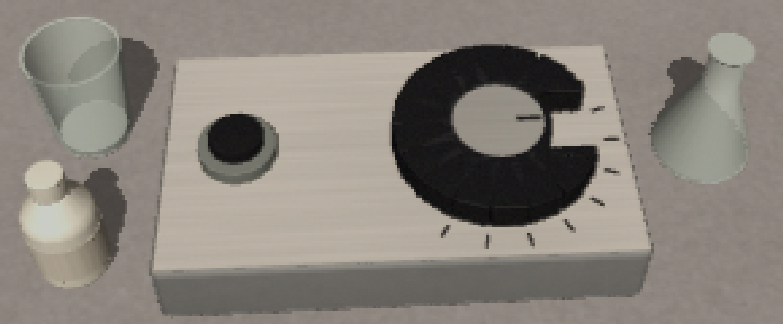

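Run:
```python
from h import *
im=cv2.imread("pics/top0.png");g=im.max(2)
m=(g<45).astype(np.uint8);n,l,s,ce=cv2.connectedComponentsWithStats(m)
# case corners (outline of bright face)
cor=np.array([[223,40],[653,126],[610,371],[168,284]])/2.6+[120,110]-.3
C=ray("top",cor,.06);print("corners",C.round(3),[np.linalg.norm(C[i]-C[i-1]).round(4) for i in range(4)])
ctr=C.mean(0);ey=(C[0]+C[3]-C[1]-C[2]);ey/=np.linalg.norm(ey);ex=np.array([ey[1],-ey[0],0])
print("ctr",ctr,"yaw",np.degrees(np.arctan2(ex[1],ex[0])),"dial",ctr+.065*ey,"btn",ctr-.105*ey)
# dial rim fit, top-side contour
c=max(cv2.findContours((l==1).astype(np.uint8),0,cv2.CHAIN_APPROX_NONE)[0],key=len)[:,0]
P=ray("top",c,.085)[:,:2]
x=np.r_[(ctr+.065*ey)[:2],.069]
k=np.ones(len(P),bool)
for _ in range(6):
    A=np.c_[2*P[k],np.ones(k.sum())];q=np.linalg.lstsq(A,(P[k]**2).sum(1),rcond=None)[0];r=np.sqrt(q[2]+q[0]**2+q[1]**2)
    k=abs(np.linalg.norm(P-q[:2],axis=1)-r)<.003
print("dial rim fit",q[:2],r,k.sum())
# hub disc
b=((g>90)).astype(np.uint8);nb,lb,sb,cb=cv2.connectedComponentsWithStats(b,connectivity=4);i=lb[183,242];print(sb[i],"hub",ray("top",cb[i],.085))
D=q[:2]
# notch angle: dark-mask gaps at radius .05-.06 on dial top
for rr in (.045,.05,.055,.06):
    th=np.radians(np.arange(0,360,.5));pts=np.c_[D[0]+rr*np.cos(th),D[1]+rr*np.sin(th),np.full(len(th),.085)]
    uv=proj("top",pts);v=cv2.remap(im,uv[:,0].astype(np.float32),uv[:,1].astype(np.float32),1).max(2).ravel() if 0 else cv2.remap(g,uv[:,0].astype(np.float32).reshape(1,-1),uv[:,1].astype(np.float32).reshape(1,-1),1).ravel()
    a=np.degrees(th[v>47]);print(rr,a.min(),a.max(),(a.min()+a.max())/2,len(a)*.5)
for nme,u in (("flask foot",[[158,193]]),):
    print(nme,ray("top",u,0))
print("btn",ray("top",ce[4],.075))
im2=cv2.imread("pics/scene0.png")
print("btn scene z .07/.08",ray("scene",[[236/2.7+120,138/2.7+180]],.07),ray("scene",[[236/2.7+120,138/2.7+180]],.08))
```

```text
corners [[ 0.691  0.152  0.06 ]
 [ 0.634 -0.148  0.06 ]
 [ 0.464 -0.115  0.06 ]
 [ 0.519  0.183  0.06 ]] [np.float64(0.1745), np.float64(0.305), np.float64(0.1733), np.float64(0.3038)]
ctr [0.57685238 0.0181366  0.06      ] yaw -10.58641917306582 dial [0.58879407 0.08203023 0.06      ] btn [ 0.55756195 -0.08507619  0.06      ]
dial rim fit [0.58812969 0.0819561 ] 0.06776178290831975 204
[225 160  35  35 950] hub [[0.59005954 0.08248528 0.085     ]]
0.045 0.5 341.0 170.75 64.5
0.05 55.0 106.0 80.5 51.5
0.055 57.00000000000001 104.0 80.5 47.5
0.06 59.5 102.0 80.75 43.0
flask foot [[0.57536796 0.24517826 0.        ]]
btn [[ 0.55760703 -0.08472849  0.075     ]]
btn scene z .07/.08 [[ 0.55162362 -0.08453669  0.07      ]] [[ 0.55990424 -0.08463223  0.08      ]]
```

Measurements agree: the dial centre is about (0.589, 0.082), and the notch direction is 80.5° (world). Notch width comes out near 44 mm against the stated 46 mm. The button is at (0.5575, -0.085). Both views put it at z ≈ 0.077. Now I'll check IK along the arc, then close the hand and approach.

```bash
cat >> h.py <<'E'
D=np.array([.589,.0822]);A0=80.5;RR=.0555
def pose(dd,z=.069,s=1,r=RR):
    """finger turned dd degrees clockwise from start notch angle"""
    a=np.radians(A0-dd);x=s*np.array([np.cos(a),np.sin(a),0]);zz=np.array([0,0,-1.]);y=np.cross(zz,x)
    return np.array([D[0]+r*np.cos(a),D[1]+r*np.sin(a),z]),R.from_matrix(np.c_[x,y,zz]).as_rotvec()
def snap(name,cam="scene"):
    cv2.imwrite(f"pics/{name}.png",cams.capture(cam)[:,:,::-1])
E
python3 - <<'E'
from h import *
print(R.from_rotvec(get_tcp_rot()).as_matrix().round(2))
for s in (1,-1):
  for d in (0,45,90):
    q=bot.ik(*pose(d,s=s));print(s,d,None if q is None else np.round(q,2))
E
```

```text
[[ 0.44  0.9  -0.  ]
 [ 0.9  -0.44 -0.  ]
 [-0.   -0.   -1.  ]]
1 0 [ 0.06  0.33  1.84  0.    0.97 -1.35]
1 45 [ 0.02  0.39  1.76 -0.    0.99 -0.6 ]
1 90 [-0.04  0.4   1.75  0.    0.99  0.12]
-1 0 [0.06 0.33 1.84 0.   0.97 1.8 ]
-1 45 [ 0.02  0.39  1.76 -0.    0.99  2.54]
-1 90 None
```

Run:
```python
from h import *
hand.grab(20)
p,o=pose(0,z=.2);bot.movep(p,o)
print(get_time(),get_tcp_pos(),get_grip_width())
p,o=pose(0,z=.115);bot.move_linear(p,vel=.1,orientation=o)
print(get_time(),get_tcp_pos(),get_contact_force())
snap("a_s");snap("a_t","top")
```

```text
2.8667 [0.5980595  0.13775466 0.20011252] 0.00346942625117611
3.8667 [0.59885352 0.13700082 0.11590305] [-0.38588133 -0.7794648  -1.06230207]
```

View pics/a_s.png

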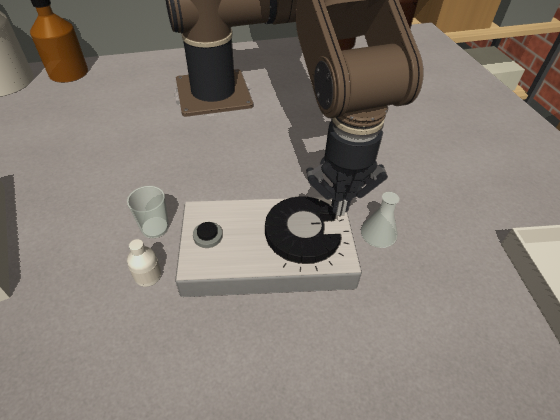

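View pics/a_t.png

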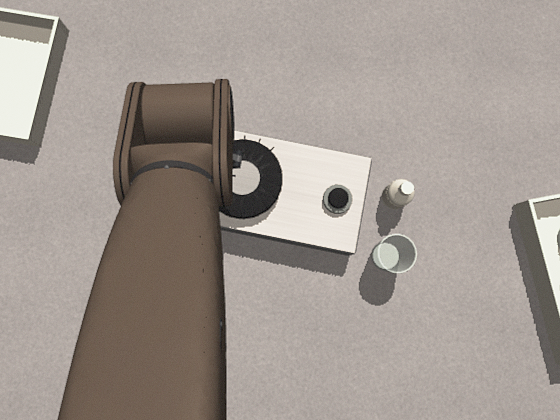

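The scene view shows the shut fingertip at (340,213), just above the notch at (338,222), with the flask clear at (380,225). In the top view the arm hides the notch. I'll lower the finger with a guard set.

Run:
```python
from h import *
p,o=pose(0,z=.069);print(bot.move_linear(p,vel=.04,orientation=o,guard=5))
print(get_time(),get_tcp_pos(),get_contact_force())
snap("b_s")
im=cv2.imread("pics/b_s.png");cv2.imwrite("pics/b_c.png",cv2.resize(im[170:300,230:420],None,fx=4,fy=4))
```

```text
False
5.2667 [0.59844702 0.13695689 0.06938437] [-0.2393371   0.34775343 -0.967771  ]
```

View pics/b_c.png

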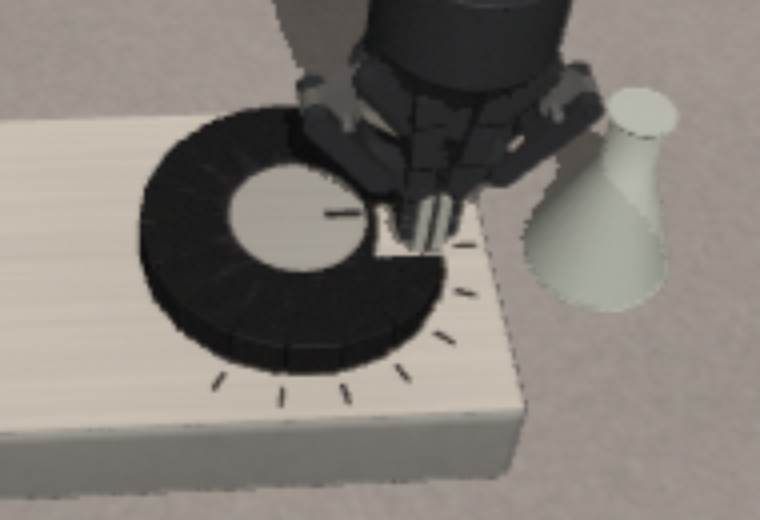

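The crop shows the fingertip inside the notch, clear of the hub and both walls. The flask is clear too. Now the first click, in small arc steps while logging force.

```bash
cat >> h.py <<'E'
def ft(dd):
    a=np.radians(A0-dd);return float(get_contact_force()@np.array([np.sin(a),-np.cos(a),0]))
def arc(d0,d1,step=2.):
    out=[]
    for d in np.arange(d0+step,d1+.01,step):
        p,o=pose(d);g=bot.move_linear(p,vel=.03,orientation=o,guard=15)
        out.append((round(float(d),1),round(ft(d),1)))
        if g: print("GUARD");break
    print(get_time().__round__(2),out)
def crop(n):
    snap(n);im=cv2.imread(f"pics/{n}.png");cv2.imwrite(f"pics/{n}_c.png",cv2.resize(im[170:300,230:420],None,fx=4,fy=4))
E
python3 - <<'E'
from h import *
arc(0,24)
print(get_tcp_pos(),pose(24)[0]);crop("c1")
E
```

```text
8.32 [(2.0, -0.5), (4.0, -0.3), (6.0, -0.1), (8.0, -0.2), (10.0, 0.9), (12.0, -0.7), (14.0, -3.0), (16.0, -1.6), (18.0, -1.5), (20.0, -0.9), (22.0, -0.2), (24.0, 0.2)]
[0.61973023 0.12842467 0.06907946] [0.6196325  0.12848066 0.069     ]
```

View pics/c1_c.png

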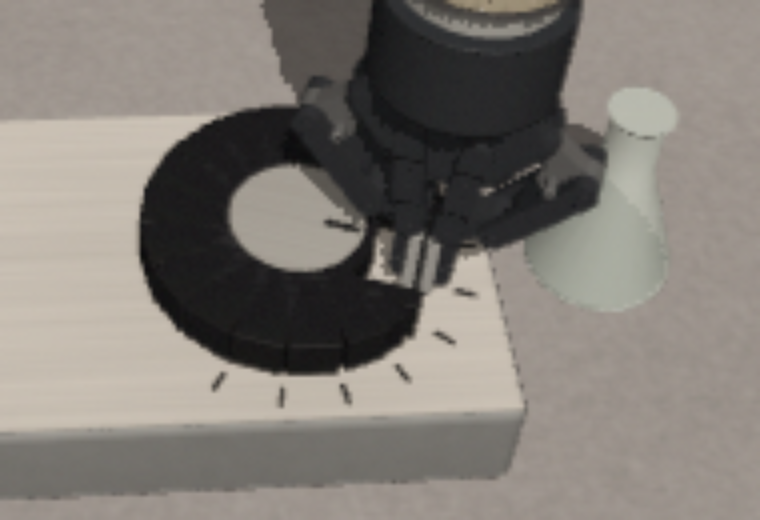

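The contact force rose at about 13° and was gone by 24°, as predicted. In the picture the dial's notch and pointer have moved on by about one click. I'll add a pointer-angle measurement and continue.

```bash
cat >> h.py <<'E'
def pointer(f,cam="scene"):
    g=cv2.imread(f"pics/{f}.png").max(2)
    yy,xx=np.mgrid[0:420,0:560];P=ray(cam,np.c_[xx.ravel(),yy.ravel()],.085)[:,:2]-D
    r=np.hypot(*P.T);k=(r>.012)&(r<.026)&(g.ravel()<95)   # pointer pixels inside the light hub disc
    v=P[k];m=v.mean(0) if len(v) else [0,0];return len(v),round(float(np.degrees(np.arctan2(m[1],m[0]))),1)
E
python3 - <<'E'
from h import *
print(pointer("scene0"),pointer("c1"),pointer("top0","top"))
arc(24,44);crop("c2");print(pointer("c2"))
E
```

```text
(12, 89.8) (46, 98.8) (10, 76.0)
10.87 [(26.0, -1.1), (28.0, 1.3), (30.0, 0.6), (32.0, -1.0), (34.0, -2.5), (36.0, -2.7), (38.0, -0.9), (40.0, 0.1), (42.0, 1.4), (44.0, -0.4)]
(115, 100.8)
```

View pics/c2_c.png

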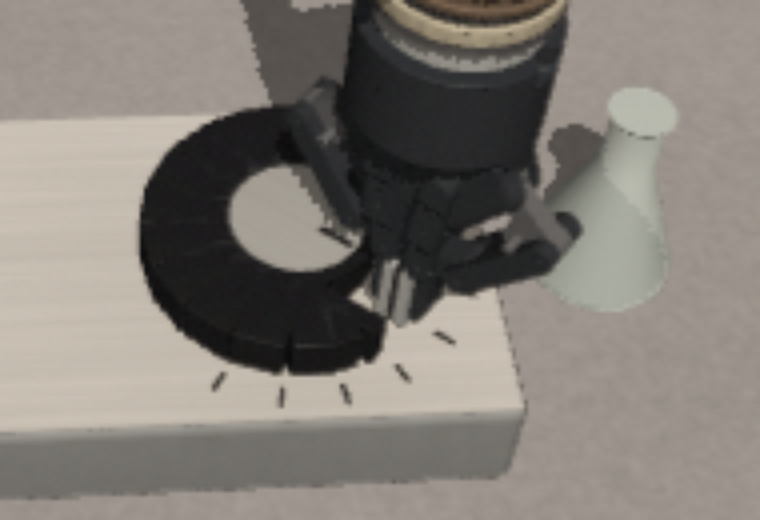

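Run:
```python
from h import *
for a in ([[325,214],[362,212]],[[328,222],[357,228]],[[322,229],[351,244]]):
    P=ray("scene",np.array(a)/4+[230,170],.085);v=P[1]-P[0];w=P[1,:2]-D
    print(np.degrees(np.arctan2(v[1],v[0])).round(1),np.degrees(np.arctan2(w[1],w[0])).round(1))
arc(44,64);crop("c3")
```

```text
80.7 84.7
61.3 65.2
41.5 43.9
13.42 [(46.0, 0.9), (48.0, -0.3), (50.0, 0.4), (52.0, 0.4), (54.0, -2.7), (56.0, -3.4), (58.0, -2.5), (60.0, -0.2), (62.0, 0.0), (64.0, 1.0)]
```

View pics/c3_c.png

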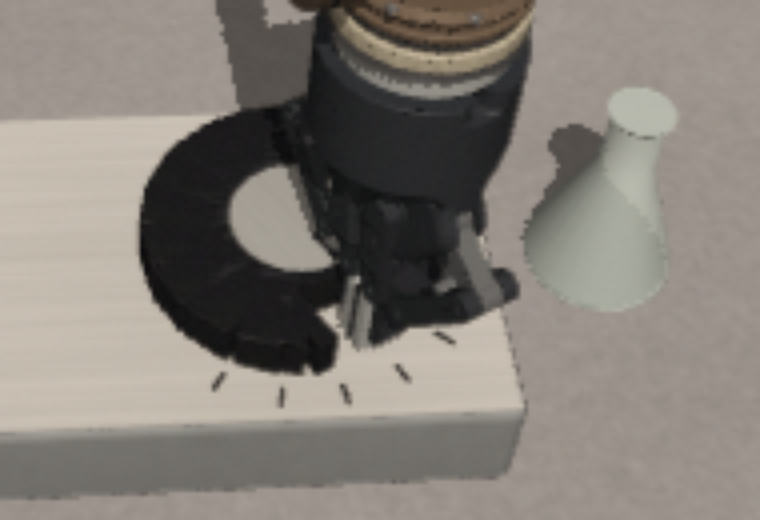

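The pointer read 80.7°, 61.3° and 41.5°, so the first two steps were 20° each. The third click shows the same force pattern, and the leading wall is ahead of the finger. Next is the fourth click, only as far as needed.

Run:
```python
from h import *
arc(64,83,step=1.9);bot.wait(.4);crop("c4");print(ft(83))
```

```text
15.97 [(65.9, -0.1), (67.8, 0.1), (69.7, 0.1), (71.6, 0.1), (73.5, -0.8), (75.4, -3.3), (77.3, -1.3), (79.2, -1.7), (81.1, -0.3), (83.0, -0.1)]
-0.40940204313230627
```

View pics/c4_c.png

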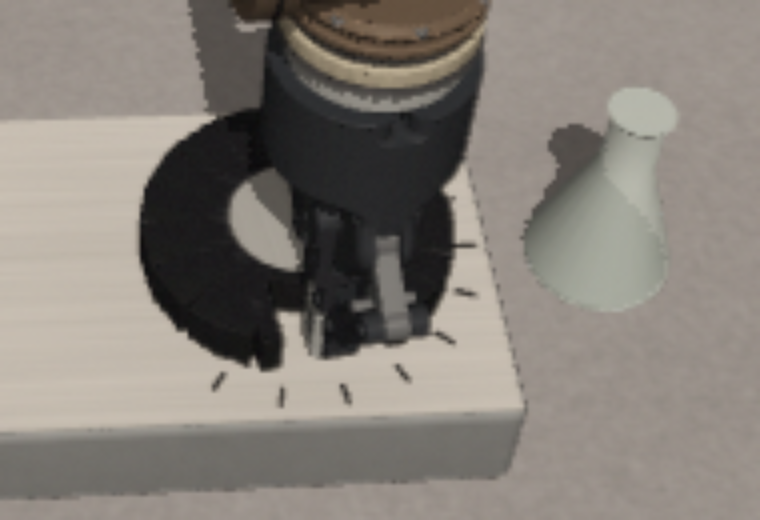

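The force has dropped away and the leading wall at (280,345) is ahead of the finger, so the fourth click has snapped in. I'll back off to the notch centre, lift straight up, move clear and verify the dial angle.

Run:
```python
from h import *
p,o=pose(80);bot.move_linear(p,vel=.03,orientation=o,guard=4);print(get_contact_force())
p,o=pose(80,z=.17);bot.move_linear(p,vel=.08,orientation=o)
# go above button
B=[.5575,-.085,.15]
bot.move_linear(B,vel=.15)
print(get_time(),get_tcp_pos());crop("d");snap("d_t","top")
im=cv2.imread("pics/d.png");cv2.imwrite("pics/d_w.png",cv2.resize(im[150:310,120:420],None,fx=2.6,fy=2.6))
```

```text
[-0.37870927  0.16476946  0.16725135]
19.5 [ 0.55783602 -0.08451697  0.15016163]
```

View pics/d_w.png

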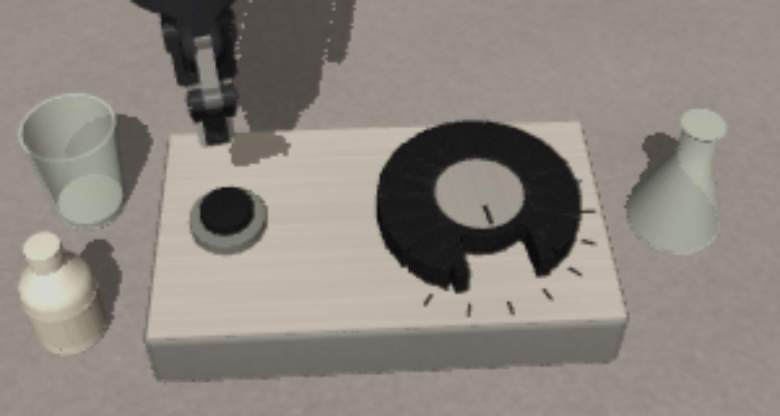

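View pics/d_c.png

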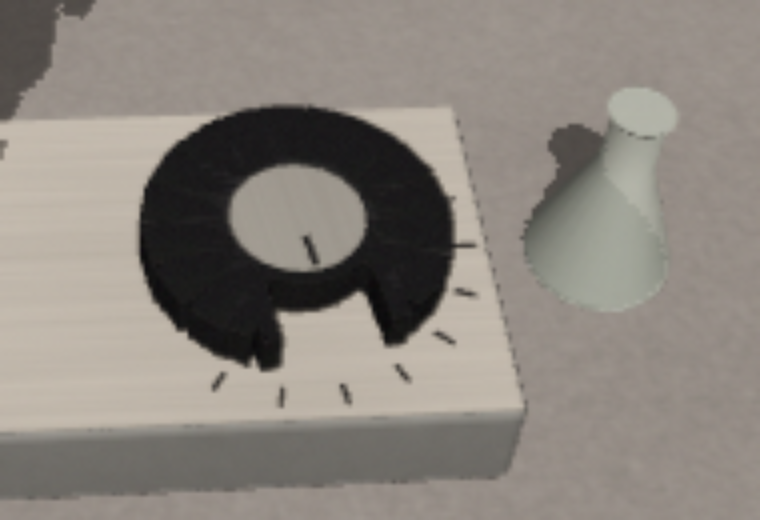

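View pics/d_t.png

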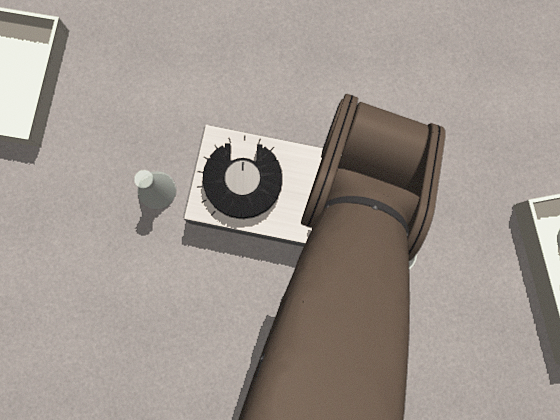

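Run:
```python
from h import *
P=ray("scene",np.array([[306,238],[316,263]])/4+[230,170],.085);v=P[1]-P[0]
print("pointer",np.degrees(np.arctan2(v[1],v[0])))
g=cv2.imread("pics/d_t.png").max(2)
for rr in (.05,.055,.06):
    th=np.radians(np.arange(-60,60,.5));uv=proj("top",np.c_[D[0]+rr*np.cos(th),D[1]+rr*np.sin(th),np.full(len(th),.085)]).astype(np.float32)
    w=cv2.remap(g,uv[:,0].reshape(1,-1),uv[:,1].reshape(1,-1),1).ravel();a=np.degrees(th[w>47]);print("notch",rr,a.min(),a.max(),(a.min()+a.max())/2)
B=[.5575,-.085]
print(bot.move_linear(B+[.088],vel=.06,guard=3),get_tcp_pos(),get_contact_force())
f0=get_contact_force()[2]
for z in np.arange(.087,.060,-.001):
    bot.move_linear(B+[z],vel=.02);f=get_contact_force()[2]-f0;print(round(z,3),get_tcp_pos()[2].round(4),round(f,1))
    if f>9: break
bot.wait(.2);crop("e");print(get_time(),get_contact_force())
```

```text
pointer 0.30030755602297077
notch 0.05 -59.99999999999999 58.00000000000001 -0.9999999999999929
notch 0.055 -55.0 49.0 -3.0
notch 0.06 -56.0 48.5 -3.75
False [ 0.55791266 -0.08513222  0.08855624] [-0.50575403 -0.88195785  0.75278072]
0.087 0.0872 -0.2
0.086 0.0859 -0.7
0.085 0.0849 -0.6
0.084 0.0839 -0.3
0.083 0.0829 -0.7
0.082 0.0821 -0.1
0.081 0.0812 1.1
0.08 0.0802 1.2
0.079 0.0792 2.7
0.078 0.0781 3.0
0.077 0.0772 4.1
0.076 0.0762 3.5
0.075 0.076 8.2
0.074 0.0759 12.3
24.5333 [-5.14205621  1.57384916 13.41488291]
```

The pointer reads 0.3°, 80.4° on from the start. The top-view notch scan is polluted by stray highlights above the threshold, so I'm relying on the pointer and the picture. The button touched at about z = 0.082 and hit its hard stop at 0.076, a full 6 mm of travel. Releasing it and retreating now.

Run:
```python
from h import *
bot.move_linear([.5575,-.085,.2],vel=.08)
p,o=[.5,-.0,.3],get_tcp_rot()
bot.movej([0.96,0.286,1.577,0,1.279,-0.15]);bot.wait(.5)
print(get_time(),get_contact_force(),get_tcp_pos());snap("f_s");snap("f_t","top")
a=cv2.imread("pics/f_s.png")
cv2.imwrite("pics/f2.png",np.hstack([cv2.resize(cv2.imread(f"pics/{n}.png")[100:310,60:440],None,fx=1.05,fy=1.05) for n in ("f_s","f_t")]))
for n,m in (("top0","f_t"),("scene0","f_s")):
    d=cv2.absdiff(cv2.imread(f"pics/{n}.png"),cv2.imread(f"pics/{m}.png")).max(2)>60
    k,l,s,c=cv2.connectedComponentsWithStats(d.astype(np.uint8));print(m,[(s[i].tolist()) for i in range(1,k) if s[i][4]>8])
```

```text
29.3667 [ 0.15509791 -0.307379   -0.00052675] [0.30002504 0.6043946  0.23136622]
f_t [[226, 139, 35, 22, 507], [220, 144, 5, 3, 9], [201, 154, 25, 45, 518], [242, 162, 2, 9, 17], [227, 174, 8, 3, 14]]
f_s [[475, 0, 17, 34, 288], [496, 0, 5, 7, 19], [542, 6, 8, 13, 36], [505, 8, 18, 16, 99], [493, 10, 4, 7, 13], [526, 10, 5, 6, 10], [522, 18, 16, 20, 137], [495, 21, 14, 20, 126], [506, 24, 8, 14, 44], [417, 73, 6, 11, 35], [456, 79, 12, 15, 69], [423, 83, 7, 7, 22], [431, 84, 25, 10, 95], [324, 211, 20, 28, 308], [311, 223, 9, 1, 9], [306, 229, 4, 7, 13], [298, 243, 32, 21, 429]]
```

View pics/f2.png

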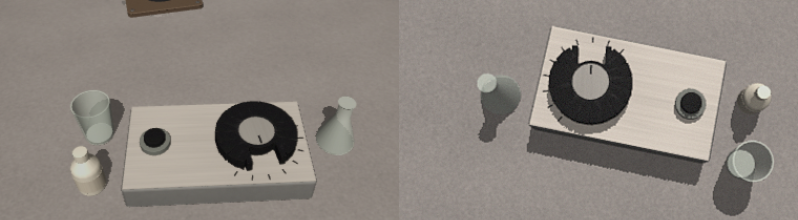

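Against the first pictures, only the dial's notch and pointer regions changed, apart from the arm and its shadow. The button is up again, and the flask, beaker and bottle show no change.

```bash
python3 -c "
from bench import *
bot.sign_off();print(get_time())"
```

```text
the job is handed in; nothing more can be done
the job is handed in; nothing more can be done
```

The dial was turned four clicks clockwise with the shut fingertip in its notch. The start button was then pressed to its hard stop and released, and the job was handed in just after 29.4 s of the 61 s limit. `sign_off()` gives no verdict, so the results below rest on my own checks.

- **Dial:** the pointer went from 80.7° to 0.3°, a turn of 80.4°. The force pattern was the same on all four clicks, peaking at about 3 N and then falling away as the dial snapped ahead.
- **Button:** contact came at z ≈ 0.082 and the hard stop at 0.076, about 6 mm of travel, with about 12 N at the bottom. In the final pictures it is up again.
- **Flask, beaker and bottle:** comparing the first and last pictures showed no change at any of the three. Only the dial, the arm and the arm's shadow differed.
- **Robot:** it ended at its start pose, clear of everything, with force near zero.

Two automatic readings failed. The pointer mask was spoiled by the pointer's small size and the gripper's shadow. The top-view notch scan after the fourth click gave a useless range because of stray highlights. I used pointer ends picked by hand and the pictures instead. The third click was judged by force and picture only, because the hand hid the pointer.

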